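# Present the wire reel over the pay-off spindle

## Task

Slide the wide reel of copper wire straight up off its wooden post, carry it over the row of jars without the reel touching them, and stop with it level and centred over the bare steel spindle of the pay-off foot, its underside about a centimetre above the spindle's tip and not touching it, so that I can check it is lined up to drop straight on. Finish while still holding it there with the gripper, quite still: do not lower it or let go. Leave the jars, the glue bottle and the slimmer reel standing where they are.

Things in the scene. Friction and masses are not known exactly. Their poses are not given: they have to be found in the camera images.
- wide_reel: the wide, full reel of copper wire: two grey flanges 58 mm across, 4 mm thick, at bottom and top, winding 51 mm across, 40 mm high in all, open bore 26 mm, 0.15 to 0.31 kg, loose. Origin: centre of its underside; z along its axis, up. It sits on a wooden stand (at either of two places), underside 30 mm above the table, the post through its bore. Grip it from above across the flanges
- slim_reel: the other, slimmer reel, to be left alone: flanges 42 mm in diameter, winding 33 mm, 30 mm high, bore 26 mm, loose, on the other wooden stand. Origin: centre of its underside; z up
- stand_a: wooden stand that carries the wide reel, fixed: base disc 84 mm in diameter, 10 to 14 mm thick, neck 40 mm in diameter up to a shoulder 30 mm above the table, then a plain post 20 mm in diameter whose top is 84 mm above the table (14 mm above the wide reel's top). Origin: centre of its underside; z up
- stand_a_tip (a point): centre of the top of the post that carries the wide reel, 84 mm above the table
- stand_b: an identical wooden stand, fixed, that carries the slimmer reel. Origin: centre of its underside; z up
- payoff_foot: the pay-off foot, fixed, on the robot's right of the row of jars: dark iron disc 96 mm in diameter and 14 mm thick, a felt washer, a bare upright steel spindle 14 mm in diameter at its centre with a pointed tip 95 mm above the table, and at the disc's edge a small wire eye 44 mm high. Origin: centre of its underside; z up
- spindle_tip (a point): pointed top end of the steel spindle, 95 mm above the table; z up along the spindle
- row_board: fixed wooden board 310 x 120 x 10 mm that the row of jars stands on, between the reels and the pay-off foot. Origin: centre of its underside; x along the row (away from the robot), y across it, z up
- water_jar: open glass jar 107 mm in diameter, 106 mm high, loose, standing on the row board (its top 116 mm above the table). Origin: centre of its underside; z up
- pumice_jar: glass jar with grey pumice, 94 mm in diameter, 96 mm high, loose, standing on the row board (top 106 mm above the table). Origin: centre of its underside; z up
- glue_bottle: small pointed bottle 31 mm in diameter, 104 mm high, loose and light, standing on the row board (top 114 mm above the table). Origin: centre of its underside; z up
There are look-alikes about, which are no part of the job. Leave any purple, turquoise or yellow look-alike of the pumice_jar alone.

How it is judged:
On the way, in this order (a step that is already met when the one before it is completed fails the run):
1. the wide reel is clear above its post, held by the fingers (z of wide_reel in the frame of stand_a_tip above 0.002 m and contact force between wide_reel and the fingers above 0.5 N), for 0.1 s.
2. the wide reel passes over the row board, its underside higher than the jar tops (y of wide_reel in the frame of row_board between -0.05 and 0.05 m and x of wide_reel in the frame of row_board between -0.17 and 0.17 m and height (world z) of wide_reel above 0.117 m), for 0.05 s.
At the end, for the whole second after the job is handed in: Wide reel in the fingers, still (10 mm/s, 0.1 rad/s), level within 0.12 rad, axis within 6 mm of the spindle, underside 3 to 20 mm above its tip, not touching the pay-off foot; jars, bottle and slim reel upright within 0.1 rad and 12 mm of their starts (horizontal distance between wide_reel and spindle_tip below 0.006 m and z of wide_reel in the frame of spindle_tip between 0.003 and 0.02 m and angle between wide_reel's own z axis and vertical below 0.12 rad and linear speed of wide_reel below 0.01 m/s and angular speed of wide_reel below 0.1 rad/s and contact force between wide_reel and the fingers above 0.5 N and contact force between wide_reel and payoff_foot below 0.1 N and distance of each of water_jar, pumice_jar, glue_bottle, slim_reel from where it was at the start of the episode below 0.012 m and angle between each of water_jar, pumice_jar, glue_bottle, slim_reel's own z axis and vertical below 0.1 rad); the arm keeps its last pose, push and grip.
It fails at once if the wide reel touches a jar or the glue bottle (contact force between wide_reel and water_jar above 0.3 N or contact force between wide_reel and pumice_jar above 0.3 N or contact force between wide_reel and glue_bottle above 0.3 N).
It fails at once if a jar, the glue bottle or the slimmer reel is moved or knocked over (distance of any of water_jar, pumice_jar, glue_bottle, slim_reel from where it was at the start of the episode above 0.015 m or angle between any of water_jar, pumice_jar, glue_bottle, slim_reel's own z axis and vertical above 0.2 rad).
It also fails if it takes over 40 s, if anything falls off the work surface, if the arm or the gripper's body presses on something with over 40 N, if the wrist force passes 120 N, or if a joint passes its speed limit or range.

## Robot

A 6-joint arm with a two-finger parallel gripper is mounted at the origin on a cart in front of the work surface, level with it; the furniture and walls round the work are solid. World frame = base frame: x ahead of the robot, y to its left, z up, the work surface at z = 0. Lengths are in m, angles in rad, forces in N, time in s.
With the tool pointing down it reaches from about 0.3 to 0.875 m from the base axis. Payload 6.4 kg.
Tool frame: the origin (TCP) lies midway between the tips of the shut fingers; the grasp point (between the pads) lies 19 mm behind it (hold_point_z is the distance from the TCP to the grasp point, in m); z points along the fingers, y is the line along which they close (so a half turn about z gives the same grasp; the last joint's range is limited). The gripper opens to 85 mm and grips with 20 to 120 N. Pads are 22 mm wide; open, the fingers measure 114 mm over their backs; the gripper's body (76 mm by 85 mm) begins 54 mm behind the grasp point. The pads swing forward as they close: fully open they stand 13 mm farther back than shut.
Start: joints at [-0.206, 0.181, 1.607, -0, 1.354, -0.206], TCP at [0.575, 0, 0.231] pointing down, gripper open.
Joint ranges: [-2.99, 2.99], [-0.89, 2.07], [0.3, 2.58], [-1.14, 4.28], [0, 2.63], [-3.12, 3.12]. Speed limits (rad/s): [2.57, 2.57, 3.01, 3.14, 3.14, 3.14].

## Interface

Orientations are given as a 3x3 rotation matrix whose columns are the frame's x, y, z axes.
In Python, from cell import * gives the robot as it stands.
- The arm moves only by the shell command python3 -m handwheel 'ROWS'. ROWS is JSON, one flat list of numbers, 5 for each row, row after row: the opening in per cent of the stroke, from 0 (shut) to 100 (fully open), then the shift along the world's x, y, z in mm, then the turn about the world's z in rad. In form: [grip, x, y, z, spin, grip, x, y, z, spin, ...]. A call has 1 to 20 rows; each row shifts and turns the commanded pose from where the row before left it; what a row does not reach is not made up. A row lasts 1/8 s, in which the tool goes at most 62.5 mm and 10.7 degrees, less where a joint would pass 70% of its speed; a pose out of reach is approached as far as the arm can. A call with a gripper value outside its range is refused whole. The fingers move at their own pace and stop on an object; the grip force is fixed at half the most. Time passes only in rows, so rows that do not move let the fingers close. It gives the time, the measured TCP pose, the force, the opening and the grip force at its end, in the units of the state.
- observe(): the state, without advancing time (a new reading comes with each control period).
- camera(name): name is "scene" or "side" or "wrist"; returns a dict with "pixels" (384x512x3 uint8, blue, green, red), "intrinsics" (3x3 intrinsics, pixels), "extrinsics" (4x4, takes a point from world to camera coordinates); the wrist camera has in their place "mount" (4x4, takes a point from camera to tool coordinates, whose origin is the TCP and whose axes are the flange's). Camera axes: x right, y down, z forward; pixel columns grow to the right and rows downward; lengths in m; the calibration is good to about 2 mm. A picture is of the moment at which its call begins: read the wrist's pose just before it. There is no depth.
- job_done(): hands the job in; it is judged then, once.
Trained networks look in a picture, given as the dict that the camera call returned (one of the last four; its "shot" number tells which), for a name from the list of things; names that differ only in an ending like _2 or _b are one class to them, and where a whole thing is asked for, a point or a joint stands for the part that bears it (a point fixed in the world has none). Each returns a list of dicts, best first, with "p" (0 to 1); they miss things now and then, are a little off and sometimes report something else, mostly with a low value. They report only what shows in the picture. A call takes as long as a camera call. They do not tell look-alikes from the thing itself.
- outline_of(picture, target): "mask" (384x512 bool, what is visible of it) and "rect" ([centre column, centre row, width, height] in pixels, round what is visible of it).
The state is a dict: "time_s": time; "joints": joint angles; "dq": joint speeds; "effort": joint torques, N m; "ee_pos": TCP position; "orientation": TCP orientation; "contact_force": force on the tool from outside, world axes, zero at the start; "ft_torque": the same for the moment, N m; "grip_width": finger opening in m; "grip_force": force on a finger pad.
Only numpy, scipy, OpenCV 4.12 (cv2) and the standard library are available. Lean on these libraries where they do the work, as an engineer would, in place of code of your own. Each camera call takes 0.05 s, during which the arm holds its last target. There are 200 camera calls.

## Working session

There is one attempt and no reset: what is moved stays moved. The work goes in short steps, Python scripts to look and compute and a shell command to move; the robot and the scene stay as the last step left them, time stands still between calls to the robot, and variables do not carry over. Pictures are saved under pics/ and viewed, at most 10 in all, crops included, and the job is handed in when it is done.

```bash
mkdir -p pics
cat > h.py <<'E'
from cell import *
import numpy as np, cv2
def ray(p,u,v):
    K=np.array(p["intrinsics"]);T=np.array(p["extrinsics"])
    d=T[:3,:3].T@np.linalg.solve(K,[u,v,1]);o=-T[:3,:3].T@T[:3,3]
    return o,d
def at_z(p,u,v,z):
    o,d=ray(p,u,v);return o+d*(z-o[2])/d[2]
def proj(p,X):
    K=np.array(p["intrinsics"]);T=np.array(p["extrinsics"])
    c=K@(T[:3,:3]@np.array(X)+T[:3,3]);return c[:2]/c[2]
E
python3 - <<'E'
from h import *
for n in("scene","side"):
    p=camera(n);cv2.imwrite(f"pics/{n}0.png",p["pixels"])
    o,_=ray(p,0,0);print(n,o.round(3))
    for t in("wide_reel","slim_reel","stand_a","payoff_foot","row_board","water_jar","pumice_jar","glue_bottle"):
        print(t,[(round(r["p"],2),np.round(r["rect"]).astype(int).tolist(),at_z(p,r["rect"][0],r["rect"][1],.05).round(3).tolist()) for r in outline_of(p,t)[:4]])
E
```

```text
scene [-0.423  0.84   0.672]
wide_reel [(0.77, [165, 213, 19, 22], [0.621, 0.228, 0.05])]
slim_reel [(0.54, [191, 237, 11, 14], [0.462, 0.253, 0.05])]
stand_a [(0.81, [194, 238, 35, 38], [0.451, 0.252, 0.05])]
payoff_foot []
row_board [(0.68, [244, 215, 94, 38], [0.453, 0.076, 0.05])]
water_jar [(0.95, [259, 206, 39, 44], [0.463, 0.01, 0.05])]
pumice_jar [(0.95, [283, 191, 15, 38], [0.486, -0.113, 0.05]), (0.81, [252, 250, 40, 48], [0.308, 0.183, 0.05]), (0.77, [236, 192, 29, 36], [0.582, -0.006, 0.05]), (0.58, [260, 170, 29, 27], [0.662, -0.182, 0.05])]
glue_bottle [(0.45, [219, 186, 9, 32], [0.658, 0.001, 0.05])]
side [ 0.294 -1.021  0.868]
wide_reel [(0.62, [284, 152, 20, 16], [0.631, 0.22, 0.05])]
slim_reel [(0.64, [284, 151, 20, 21], [0.634, 0.226, 0.05])]
stand_a [(0.85, [286, 158, 24, 32], [0.629, 0.186, 0.05]), (0.84, [235, 156, 22, 32], [0.479, 0.233, 0.05])]
payoff_foot [(0.93, [326, 280, 39, 46], [0.596, -0.319, 0.05])]
row_board [(0.69, [269, 209, 107, 36], [0.526, -0.044, 0.05]), (0.68, [234, 160, 26, 29], [0.471, 0.21, 0.05])]
water_jar [(0.73, [234, 196, 35, 48], [0.443, 0.03, 0.05])]
pumice_jar [(0.98, [186, 173, 33, 39], [0.322, 0.17, 0.05]), (0.95, [280, 193, 33, 44], [0.569, 0.02, 0.05]), (0.87, [320, 231, 36, 46], [0.631, -0.157, 0.05]), (0.84, [257, 275, 42, 53], [0.446, -0.272, 0.05])]
glue_bottle [(0.85, [311, 190, 7, 30], [0.658, 0.013, 0.05])]
```

View pics/scene0.png

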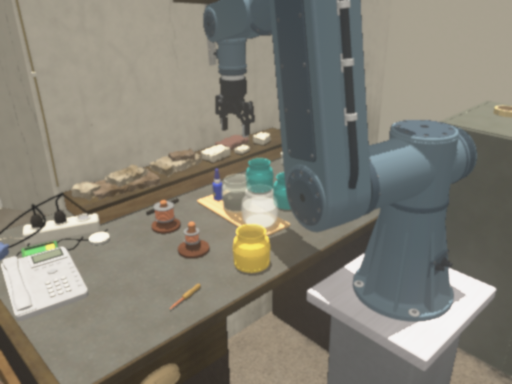

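View pics/side0.png

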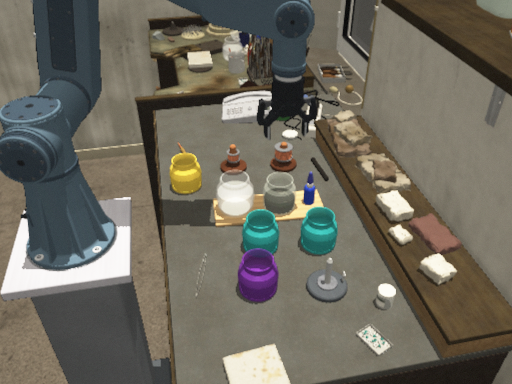

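Scene view: reels on stands at (165,213), at about (0.62, 0.23), and at (191,237), at about (0.46, 0.25). Side view: (284,152) and (234,156). Jars run along the board, with the pumice jar at (280,193) in side. The look-alikes are teal (260,232) and (319,231), purple (258,275) and yellow (186,173). The foot is at (326,280) in side. Candidates for the wide reel are the two reels, and the far one looks wider, so I'll check that in a crop.

Run:
```python
from h import *
a=cv2.imread("pics/scene0.png")[190:265,135:225];b=cv2.imread("pics/side0.png")[130:185,215:305]
a=cv2.resize(a,None,fx=5,fy=5,interpolation=2);b=cv2.resize(b,None,fx=4,fy=4,interpolation=2)
c=np.zeros((375,810,3),np.uint8);c[:,:450]=a;c[:220,450:]=b;cv2.imwrite("pics/crop.png",c[:,:800])
o=observe();print(np.round(o["orientation"],2),o["ee_pos"]);w=camera("wrist");print(np.round(w["mount"],3),w["intrinsics"])
```

```text
[[ 0.  1.  0.]
 [ 1. -0.  0.]
 [ 0.  0. -1.]] [5.75019640e-01 1.25856583e-05 2.31305774e-01]
[[ 0.    -0.946 -0.324  0.084]
 [ 1.     0.001 -0.001  0.   ]
 [ 0.001 -0.324  0.946 -0.142]
 [ 0.     0.     0.     1.   ]] [[267.56732026   0.         256.75839687]
 [  0.         267.56732026 193.81890775]
 [  0.           0.           1.        ]]
```

View pics/crop.png

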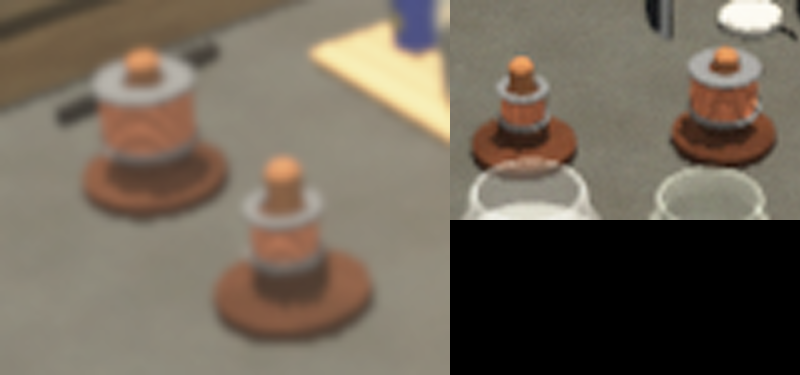

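The crop shows the far reel (left at (145,105) in the crop, scene (165,213)) is the wide one: its flange is wider and little post shows above it. I'll move over it.

```bash
python3 -m handwheel '[100,10,50,5,0,100,10,50,0,0,100,10,50,0,0,100,10,50,0,0,100,10,25,-5,0,100,0,0,0,0,100,0,0,0,0]'
cat >> h.py <<'E'
def wrist():
    o=observe();p=camera("wrist");R=np.eye(4);R[:3,:3]=o["orientation"];R[:3,3]=o["ee_pos"]
    p["extrinsics"]=np.linalg.inv(R@np.array(p["mount"]));return o,p
E
python3 - <<'E'
from h import *
o,p=wrist();print(o["ee_pos"]);cv2.imwrite("pics/w1.png",p["pixels"])
for t in("wide_reel","slim_reel","stand_a"):
    for r in outline_of(p,t)[:2]: print(t,round(r["p"],2),np.round(r["rect"]),at_z(p,*r["rect"][:2],.06))
E
```

```text
time_s: 1.82
ee_pos: [0.6248, 0.2244, 0.2311]
orientation: [[0.0, 1.0, -0.001], [1.0, -0.0, -0.001], [-0.001, -0.001, -1.0]]
contact_force: [-0.6, -0.1, 0.2]
grip_width: 0.0853
grip_force: 0.0
[0.6248383  0.22438073 0.23110201]
wide_reel 0.76 [263. 173.  50.  51.] [0.63231103 0.2268196  0.06      ]
slim_reel 0.95 [134. 153.  41.  33.] [0.48098106 0.25098007 0.06      ]
stand_a 0.78 [145. 149.  65.  62.] [0.49444153 0.25557879 0.06      ]
```

View pics/w1.png

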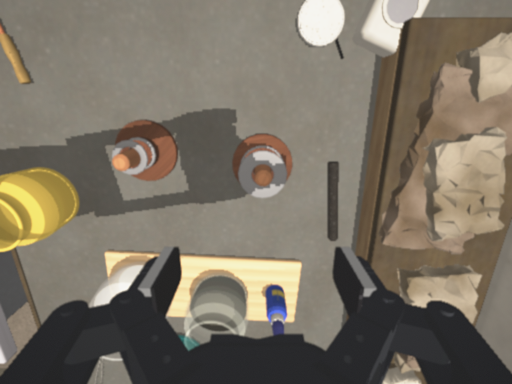

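Wide reel is at (263,173), its post tip at (263,176); the slim reel is at (134,155), with the board, jars and bottle at the bottom. I'll move closer, centre on it and measure again.

```bash
python3 -m handwheel '[100,4,1,-40,0,100,3,1,-50,0,100,0,0,0,0,100,0,0,0,0]' | head -2
cat >> h.py <<'E'
from scipy.optimize import least_squares
a_=np.linspace(0,2*np.pi,180)
def fit(p,m,rad,z0,z1,x0):
    """axis xy of an upright cylinder from silhouette mask's bounding edges"""
    m=m.astype(np.uint8);n,l,s,_=cv2.connectedComponentsWithStats(m);m=l==1+np.argmax(s[1:,4])
    r,c=np.nonzero(m);b=np.array([c.min(),c.max(),r.min(),r.max()],float)
    def f(q):
        P=np.array([proj(p,[q[0]+rad*np.cos(t),q[1]+rad*np.sin(t),z]) for z in(z0,z1) for t in a_])
        return np.array([P[:,0].min(),P[:,0].max(),P[:,1].min(),P[:,1].max()])-b
    s=least_squares(f,x0);return s.x.round(4),s.fun.round(1)
E
python3 - <<'E'
from h import *
o,p=wrist();print(o["ee_pos"]);cv2.imwrite("pics/w2.png",p["pixels"])
for r in outline_of(p,"wide_reel")[:2]: print(round(r["p"],2),np.round(r["rect"]),fit(p,r["mask"],.029,.03,.07,[.63,.227]))
for q in([0,0,.084],):
    print(proj(p,[.632,.227,.084]))
E
```

```text
time_s: 2.52
ee_pos: [0.633, 0.2268, 0.1433]
[0.63297462 0.22678203 0.14326803]
0.77 [255. 197.  69.  67.] (array([0.6314, 0.228 ]), array([-1.2,  1.2, -1.4,  1.6]))
[255.06761091 210.70567024]
```

View pics/w2.png

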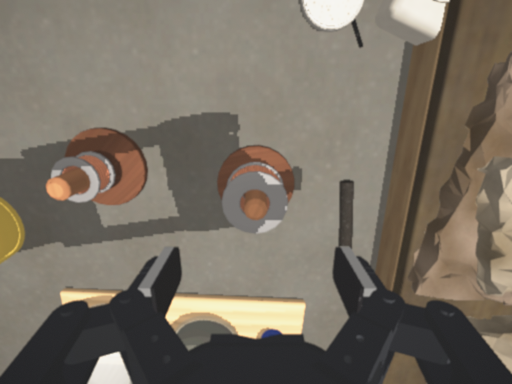

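Flange centre is at (255,200) and the post tip at (256,206), so the reel axis is about (0.632, 0.2285). Next I'll descend and grip.

```bash
python3 -m handwheel '[100,-1,2,-35,0,100,0,0,-40,0,100,0,0,-40,0,100,0,0,0,0]'; python3 -m handwheel '[0,0,0,0,0,0,0,0,0,0,0,0,0,0,0,0,0,0,0,0,0,0,0,0,0,0,0,0,0,0]'
```

```text
time_s: 3.12
ee_pos: [0.6292, 0.2287, 0.0246]
orientation: [[-0.0, 1.0, -0.004], [1.0, 0.0, -0.001], [-0.001, -0.004, -1.0]]
contact_force: [-0.9, -0.7, 0.4]
grip_width: 0.0853
grip_force: 0.0
time_s: 3.88
ee_pos: [0.6332, 0.2295, 0.0305]
orientation: [[-0.0, 1.0, 0.005], [1.0, 0.0, 0.001], [0.001, 0.005, -1.0]]
contact_force: [-3.5, -1.5, 8.5]
grip_width: 0.055
grip_force: 61.5
```

```bash
python3 -m handwheel '[0,0,0,8,0,0,0,0,10,0,0,0,0,12,0,0,0,0,0,0]'
python3 - <<'E'
from h import *
o,p=wrist();cv2.imwrite("pics/w3.png",p["pixels"])
for r in outline_of(p,"wide_reel")[:2]: print(round(r["p"],2),np.round(r["rect"]),fit(p,r["mask"],.029,.06,.10,[.63,.227]))
E
```

```text
time_s: 4.38
ee_pos: [0.6322, 0.2292, 0.0582]
orientation: [[-0.0, 1.0, 0.003], [1.0, 0.0, 0.001], [0.001, 0.003, -1.0]]
contact_force: [-0.4, 0.3, -2.9]
grip_width: 0.0551
grip_force: 63.7
0.98 [258. 274. 122. 127.] (array([0.6322, 0.2303]), array([-5. ,  5. , -4.7,  6.1]))
```

View pics/w3.png

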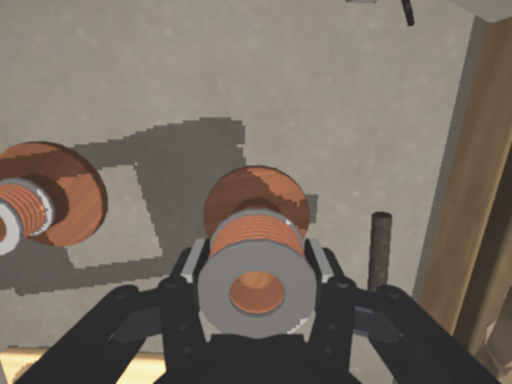

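Reel is held at (258,287) with its bore free of tilt, and its underside is about level with the TCP. I'll lift it high and carry it past the foot, so the wrist camera can see the spindle.

```bash
python3 -m handwheel '[0,0,0,20,0,0,0,0,35,0,0,0,0,40,0,0,0,0,35,0,0,0,0,10,0,0,0,0,0,0]'
python3 -m handwheel '[0,0,-15,0,0,0,0,-30,0,0,0,-5,-45,0,0,0,-5,-50,0,0,0,-5,-50,0,0,0,-5,-50,0,0,0,-5,-50,0,0,0,0,-50,0,0,0,0,-50,0,0,0,0,-50,0,0,0,0,-50,0,0,0,0,-50,0,0,0,0,-45,0,0,0,0,-35,0,0,0,0,-20,0,0,0,0,0,0,0,0,0,0,0,0]'
python3 - <<'E'
from h import *
o,p=wrist();print(o["ee_pos"]);cv2.imwrite("pics/w4.png",p["pixels"])
for t in("wide_reel","payoff_foot"):
  for r in outline_of(p,t)[:2]: print(t,round(r["p"],2),np.round(r["rect"]),at_z(p,*r["rect"][:2],.014))
E
```

```text
time_s: 5.22
ee_pos: [0.6311, 0.2291, 0.1968]
orientation: [[-0.0, 1.0, 0.001], [1.0, 0.0, 0.0], [0.0, 0.001, -1.0]]
contact_force: [-0.6, -0.2, -3.6]
grip_width: 0.0546
grip_force: 64.4
time_s: 7.35
ee_pos: [0.606, -0.4095, 0.1956]
orientation: [[-0.001, 1.0, -0.001], [1.0, 0.001, 0.002], [0.002, -0.001, -1.0]]
contact_force: [0.2, 0.4, -2.4]
grip_width: 0.0551
grip_force: 64.4
[ 0.60600223 -0.40945869  0.19561371]
wide_reel 0.95 [256. 275. 124. 129.] [ 0.60522977 -0.55807219  0.014     ]
payoff_foot 0.58 [257.  71.  84.  92.] [ 0.60589615 -0.29271329  0.014     ]
```

View pics/w4.png

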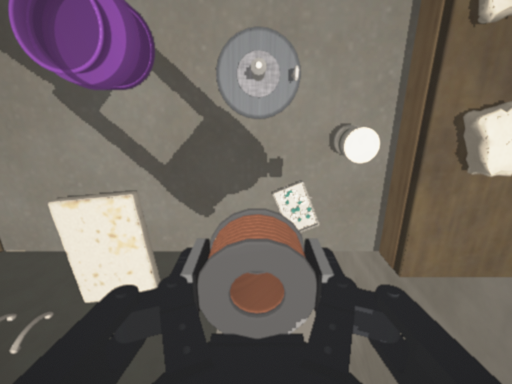

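Foot disc is at (258,72) with the spindle tip near (259,66). The reel is held at (258,290). I'll measure both precisely.

Run:
```python
from h import *
o,p=wrist();e=o["ee_pos"];g=cv2.cvtColor(p["pixels"],6)
r=outline_of(p,"payoff_foot")[0];print("wrist disc",fit(p,r["mask"],.048,0,.014,[.6,-.3]))
s=g[50:90,238:280];v,u=np.nonzero(s>s.max()-25);print("bright",s.max(),u.mean()+238,v.mean()+50,len(u))
print(np.array2string(g[56:82:2,248:272:2]))
print("tip@z.095",at_z(p,u.mean()+238,v.mean()+50,.095))
# reel top flange: bore ellipse
r=outline_of(p,"wide_reel")[0];m=r["mask"]
for d in(.03,.034,.038):print("reel",d,fit(p,m,.029,e[2]+d-.04,e[2]+d,list(e[:2])))
print("e",e)
cr=np.hstack([cv2.resize(p["pixels"][20:125,205:310],(525,525),interpolation=0)])
sd=camera("side")
r=outline_of(sd,"payoff_foot")
for q in r[:1]:print("side",q["p"],q["rect"])
c2=cv2.resize(sd["pixels"][235:315,290:345],(275,400),interpolation=0)
c=np.zeros((525,800,3),np.uint8);c[:,:525]=cr;c[:400,525:]=c2;cv2.imwrite("pics/c5.png",c)
for X in([.606,-.293,.095],[.606,-.293,.014]):print(proj(sd,X),proj(p,X))
```

```text
wrist disc (array([ 0.6067, -0.2967]), array([-1.2,  1.2, -1. ,  1.3]))
bright 244 257.7241379310345 64.58620689655173 29
[[174 178 174 166 158 166 165 168 166 169 167 170]
 [176 180 175 172 170 174 177 172 171 171 174 179]
 [174 171 165 171 174 181 180 179 172 169 172 176]
 [171 164 167 167 216 234 209 180 175 161 166 169]
 [156 159 166 177 239 244 235 180 175 150 150 159]
 [154 156 167 174 236 244 229 177 177 164 157 164]
 [105 138 165 166 187 205 182 173 172 149 155 156]
 [104 120 161 165 167 167 168 172 172 157 166 162]
 [105 110 131 162 167 170 171 163 147 168 177 170]
 [104 108 107 127 142 156 141 125 143 167 172 164]
 [106 107 106 105 107 111 109 118 149 165 168 165]
 [120 117 117 111 107 108 111 134 159 166 167 165]
 [177 173 173 158 132 133 143 166 166 164 163 163]]
tip@z.095 [ 0.60728646 -0.29633226  0.095     ]
reel 0.03 (array([ 0.6067, -0.4165]), array([ 1.1, -1.1,  0.8, -1. ]))
reel 0.034 (array([ 0.6067, -0.4137]), array([-1. ,  1. , -1. ,  1.2]))
reel 0.038 (array([ 0.6068, -0.411 ]), array([-3.2,  3.2, -2.8,  3.7]))
e [ 0.60648686 -0.40940487  0.1964703 ]
side 0.98 [323.9, 280.0, 36.8, 43.8]
[328.76586247 257.05980347] [256.17155096  60.11165969]
[325.70230989 281.58108234] [256.40735245  70.98559939]
```

View pics/c5.png

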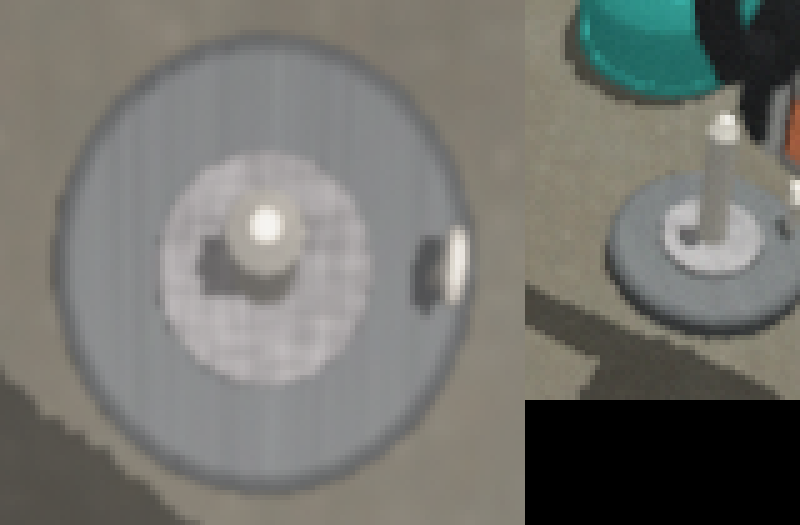

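```bash
python3 -m handwheel '[0,0,20,0,0,0,0,40,-10,0,0,0,40,-20,0,0,1,15,-20,0,0,0,0,-10,0,0,0,0,0,0,0,0,0,0,0]'
python3 - <<'E'
from h import *
o,p=wrist();e=np.array(o["ee_pos"]);L=[]
sd=camera("side");sc=camera("scene")
for n,q in(("w",p),("side",sd),("scene",sc)):
    r=outline_of(q,"wide_reel");print(n,[(round(k["p"],2),np.round(k["rect"],1)) for k in r[:2]], proj(q,e+[0,0,.02]))
    if n!="scene" and r:
        m=r[0]["mask"].astype(np.uint8);_,l,s,_=cv2.connectedComponentsWithStats(m);m=l==1+np.argmax(s[1:,4]);v,u=np.nonzero(m)
        L.append((q,np.array([u.min(),u.max(),v.min(),v.max()],float)))
def f(x,use=L):
    out=[]
    for q,b in use:
        P=np.array([proj(q,[x[0]+.029*np.cos(t),x[1]+.029*np.sin(t),x[2]+z]) for z in(0,.04) for t in a_])
        out+=list(np.array([P[:,0].min()-b[0],P[:,0].max()-b[1],P[:,1].min()-b[2],P[:,1].max()-b[3]]))
    return np.array(out)
for U in(L,L[:1],L[1:]):
    if U:
        s=least_squares(f,e,args=(U,));print("off mm",((s.x-e)*1e3).round(1),s.fun.round(1))
u,v=proj(sd,e);u,v=int(u),int(v)
w=p["pixels"][190:384,150:370]
c=np.zeros((580,800,3),np.uint8);c[:480,:400]=cv2.resize(sd["pixels"][v-60:v+60,u-50:u+50],(400,480),interpolation=0);c[:352,400:]=cv2.resize(w,(400,352));cv2.imwrite("pics/c6.png",c);print("origin",u-50,v-60,e)
E
```

```text
time_s: 8.62
ee_pos: [0.6074, -0.2973, 0.1374]
orientation: [[0.001, 1.0, 0.001], [1.0, -0.001, -0.001], [-0.001, 0.001, -1.0]]
contact_force: [0.6, -0.5, -2.4]
grip_width: 0.0552
grip_force: 64.4
w [(0.61, array([257.1, 274.7, 125.3, 127.6]))] [256.11560667 268.17978582]
side [(0.67, array([336.2, 240.1,  30.5,  30.8]))] [332.58638554 237.80630973]
scene [] [294.73058598 135.88961641]
off mm [ 0.4 -3.2 -4.7] [-0.4  1.  -0.9  0.7 -2.1 -0.4  0.6  2.5]
off mm [ 0.2 -4.3 -6.1] [ 0.1 -0.1 -0.1  0.1]
off mm [ 23.   42.5 -45.9] [-0.  0.  0. -0.]
origin 281 184 [ 0.60744442 -0.29725856  0.13738561]
```

View pics/c6.png

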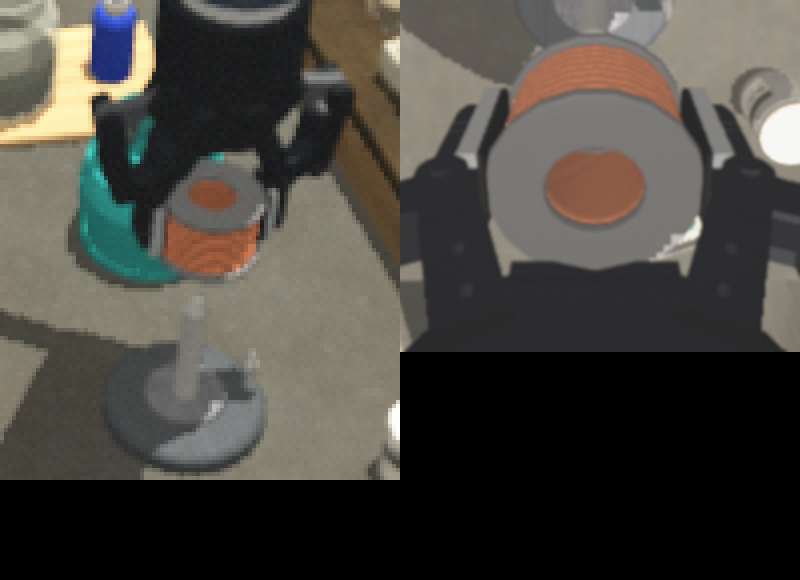

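Side crop: the reel hangs above the spindle, tip at crop (195,300) and reel centre near crop (214,230). In the wrist view the bore is at crop (595,186). I'll fit edges on the raw pixels for better precision.

```bash
cat > meas.py <<'E'
from h import *
o,p=wrist();e=np.array(o["ee_pos"]);sd=camera("side")
def orange(im):
    h=im.astype(int);return (h[...,2]-h[...,0]>45)&(h[...,2]>h[...,1]+20)
# bore in wrist
m=orange(p["pixels"]).astype(np.uint8);m[:, :200]=0;m[:,315:]=0
n,l,s,c=cv2.connectedComponentsWithStats(m)
k=[i for i in range(1,n) if s[i,4]>300];print([(s[i].tolist()) for i in k])
b=max(k,key=lambda i:s[i,1]);cn=max(cv2.findContours((l==b).astype(np.uint8),0,1)[0],key=len)
E=cv2.fitEllipse(cn);print("bore ellipse",np.round(E[0],1),np.round(E[1],1),round(E[2],1))
v,u=np.nonzero(l==b);B=np.array([u.min()-.5,u.max()+.5,v.min()-.5,v.max()+.5]);print("bore box",B)
def box(q,X,r):
    P=np.array([proj(q,[X[0]+r*np.cos(t),X[1]+r*np.sin(t),X[2]]) for t in a_]);return np.array([P[:,0].min(),P[:,0].max(),P[:,1].min(),P[:,1].max()])
s_=least_squares(lambda X:box(p,X,.013)-B,e+[0,0,.04]);print("bore top centre - TCP mm",((s_.x-e)*1e3).round(1),s_.fun.round(2))
gy=p["pixels"][int(E[0][1])].astype(int);print("row",int(E[0][1]),[(i,gy[i].tolist()) for i in list(range(190,210))+list(range(308,328))])
# side winding
m=orange(sd["pixels"]);u0,v0=proj(sd,e+[0,0,.02]).astype(int);print("side orange rows L,R,centre vs axis-of-TCP col")
for v in range(v0-14,v0+16):
    x=np.nonzero(m[v,u0-22:u0+24])[0]
    if len(x)>3: print(v,x.min()+u0-22,x.max()+u0-22,(x.min()+x.max())/2+u0-22,end=" | ")
print();
for z in(0,.02,.04,.06):print("TCPline",z,proj(sd,e+[0,0,z]).round(1),"spindleline",proj(sd,[.607,-.2965,e[2]+z]).round(1))
print(proj(sd,[.607,-.2965,.095]),e)
g=cv2.cvtColor(sd["pixels"],6)
for v in range(252,282,3):print(v,g[v,320:340])
E
python3 meas.py
```

```text
[[209, 214, 95, 43, 1903], [230, 273, 54, 40, 1717]]
bore ellipse [256.7 292.3] [39.6 53.3] 88.8
bore box [229.5 283.5 272.5 312.5]
bore top centre - TCP mm [ 0.2 -7.1 31.1] [ 1.12 -1.12 -1.32  1.41]
row 292 [(190, [47, 46, 45]), (191, [45, 44, 44]), (192, [45, 44, 44]), (193, [51, 50, 51]), (194, [54, 54, 55]), (195, [53, 53, 53]), (196, [49, 50, 50]), (197, [63, 64, 65]), (198, [100, 103, 105]), (199, [116, 118, 121]), (200, [117, 120, 123]), (201, [117, 119, 122]), (202, [117, 120, 122]), (203, [116, 119, 122]), (204, [117, 120, 123]), (205, [117, 120, 122]), (206, [116, 118, 121]), (207, [116, 118, 121]), (208, [116, 119, 122]), (209, [117, 119, 122]), (308, [117, 119, 122]), (309, [117, 120, 123]), (310, [116, 119, 121]), (311, [116, 119, 122]), (312, [117, 120, 123]), (313, [118, 120, 123]), (314, [116, 119, 122]), (315, [105, 107, 110]), (316, [75, 76, 78]), (317, [52, 52, 53]), (318, [52, 52, 52]), (319, [55, 54, 55]), (320, [52, 51, 52]), (321, [49, 47, 46]), (322, [46, 43, 43]), (323, [46, 44, 44]), (324, [48, 46, 45]), (325, [48, 45, 45]), (326, [48, 45, 44]), (327, [48, 4
[... 901 characters left out ...]
130]
258 [133 132 131 128 130 128 131 130 136 146 157 145 134 129 132 134 136 133
 135 132]
261 [125 128 132 129 129 131 132 139 145 144 146 137 126 121 128 126 129 128
 134 129]
264 [128 133 134 129 125 125 119 114 119 119 123 120 121 125 127 128 130 131
 133 133]
267 [126 127 131 131 131 123 116 121 119 120 122 119 121 124 123 121 125 126
 127 126]
270 [ 77  73  68  70  72  87 113 120 120 121 121 124 125 123 123 126 125 122
 128 126]
273 [ 68  70  67  69  72  99 116 119 120 125 120 122 130 129 129 131 129 126
 124 122]
276 [ 93 100 101  98 102 113 122 122 126 121 114 105 111 120 115  95  99  91
  69  78]
279 [ 94  96  98  97 109 119 121 121 125 119 107  89  93  93  98  94  82  67
  67  65]
```

```bash
cat > t.py <<'E'
from h import *
p=camera("wrist");M=np.array(p["mount"])
def ext(e):
    R=np.eye(4);R[:3,:3]=[[0,1,0],[1,0,0],[0,0,-1]];R[:3,3]=e;return np.linalg.inv(R@M)
def box(q,X,r):
    P=np.array([proj(q,[X[0]+r*np.cos(t),X[1]+r*np.sin(t),X[2]]) for t in a_]);return np.array([P[:,0].min(),P[:,0].max(),P[:,1].min(),P[:,1].max()]).round(1)
g=cv2.imread("pics/w4.png",0).astype(int)
q=dict(p,extrinsics=ext([.606,-.40946,.1956]))
print("disc pred",box(q,[.607,-.2965,.014],.048),box(q,[.607,-.2965,0],.048))
print(g[72,208:224],g[72,292:308]);print(g[20:36,258],g[108:126,258])
g=cv2.imread("pics/w2.png",0).astype(int)
q=dict(p,extrinsics=ext([.63297,.22678,.14327]))
print("flange pred",box(q,[.632,.2285,.07],.029),"post",box(q,[.632,.2285,.084],.010))
print(g[203,214:232],g[203,280:298]);print(g[162:178,240],g[162:178,270],g[226:240,256])
c=cv2.imread("pics/w2.png").astype(int)
print("post row206",[(i,c[206,i].tolist()) for i in range(238,275,2)])
print("post col256",[(i,c[i,256].tolist()) for i in range(184,228,2)])
E
python3 t.py
```

```text
disc pred [214.2 300.9  24.4 119.1] [216.1 299.   27.9 118.4]
[125 125 125 126 126 126 126 122 110 104 111 124 136 139 139 139] [ 97 122 147 191 225 228 189 132 112 123 130 131 131 131 132 133]
[121 121 121 120 121 119 109 104 108 116 125 131 133 134 133 134] [144 144 144 144 144 144 140 128 115 106 105 119 128 130 129 129 128 128]
flange pred [221.6 289.  170.  233.1] post [242.9 267.5 197.4 220.2]
[ 90  91  91  91  90  89  89  94 107 115 118 117 117 117 117 117 117 118] [117 118 117 117 117 116 115 115 127 137 140 141 141 141 142 143 143 143]
[ 76  76  79  86 105 114 111 111 115 118 119 117 113 115 120 121] [117 116 110 110 134 177 194 166 136 124 119 116 125 158 192 207] [117 116 115 114 114 123 146 149 141 139 139 139 141 143]
post row206 [(238, [113, 115, 117]), (240, [85, 94, 115]), (242, [64, 83, 126]), (244, [66, 90, 130]), (246, [73, 101, 145]), (248, [76, 107, 154]), (250, [81, 114, 164]), (252, [82, 116, 168]), (254, [82, 117, 169]), (256, [82, 115, 167]), (258, [79, 111, 160]), (260, [76, 107, 154]), (262, [75, 106, 153]), (264, [74, 104, 150]), (266, [67, 93, 136]), (268, [75, 91, 131]), (270, [112, 115, 120]), (272, [115, 117, 120]), (274, [115, 117, 120])]
post col256 [(184, [117, 119, 122]), (186, [114, 117, 120]), (188, [111, 113, 119]), (190, [71, 92, 124]), (192, [63, 88, 125]), (194, [64, 88, 125]), (196, [63, 87, 123]), (198, [68, 95, 135]), (200, [77, 108, 156]), (202, [78, 110, 158]), (204, [81, 115, 166]), (206, [82, 115, 167]), (208, [80, 113, 164]), (210, [78, 110, 159]), (212, [77, 109, 157]), (214, [78, 110, 158]), (216, [78, 110, 160]), (218, [73, 103, 149]), (220, [102, 112, 132]), (222, [115, 117, 120]), (224, [115, 117, 120]), (226, [115, 117, 119])]
```

Estimates of the reel's offset in the hand along tool-x disagree by a few mm. Turning the tool 90° about z turns that offset into the side camera's clean lateral direction.

```bash
python3 -m handwheel '[0,0,0,0,0.15,0,0,0,0,0.16,0,0,0,0,0.16,0,0,0,0,0.16,0,0,0,0,0.16,0,0,0,0,0.16,0,0,0,0,0.16,0,0,0,0,0.16,0,0,0,0,0.15,0,0,0,0,0.15,0,0,0,0,0,0,0,0,0,0]'; sed -i '/^gy=/d;/^g=/,$d' meas.py; python3 meas.py
```

```text
time_s: 10.58
ee_pos: [0.607, -0.296, 0.1363]
orientation: [[-1.0, 0.004, -0.0], [0.004, 1.0, -0.0], [0.0, -0.0, -1.0]]
contact_force: [-0.1, -0.5, -3.0]
grip_width: 0.0549
grip_force: 64.4
[[209, 214, 95, 43, 1889], [230, 273, 54, 40, 1713]]
bore ellipse [256.7 292.4] [39.5 53.3] 89.3
bore box [229.5 283.5 272.5 312.5]
bore top centre - TCP mm [ 7.7  0.  30.9] [ 1.14 -1.14 -1.34  1.42]
side orange rows L,R,centre vs axis-of-TCP col
232 329 332 330.5 | 233 329 337 333.0 | 239 321 326 323.5 | 240 321 328 324.5 | 241 321 331 326.0 | 242 321 331 326.0 | 243 321 331 326.0 | 244 321 331 326.0 | 245 322 331 326.5 | 246 322 344 333.0 | 247 323 344 333.5 | 248 324 343 333.5 | 249 326 331 328.5 | 
TCPline 0 [331.3 244.5] spindleline [331.4 244.7]
TCPline 0.02 [332.2 237.8] spindleline [332.2 238. ]
TCPline 0.04 [333.  230.9] spindleline [333.1 231.1]
TCPline 0.06 [333.9 223.9] spindleline [334.  224.1]
[329.6819789  258.07972408] [ 0.60701337 -0.29597044  0.13627343]
```

Turning it shows the reel sits about 2 mm off along tool-x (now world +x), which fits the weaker estimates. I'll correct in x and come down most of the way.

```bash
python3 -m handwheel '[0,-1,0,-6,0,0,-1,0,-8,0,0,-1,0,-6,0,0,0,0,0,0,0,0,0,0,0,0,0,0,0,0]'
python3 - <<'E'
from h import *
o,p=wrist();e=np.array(o["ee_pos"]);S=[camera("side") for _ in range(6)];sd=S[-1]
im=np.mean([s["pixels"].astype(float) for s in S],0);g=cv2.cvtColor(im.astype(np.uint8),6)
c=cv2.resize(im[212:272,300:370].astype(np.uint8),(700,600),interpolation=cv2.INTER_CUBIC);cv2.imwrite("pics/c7.png",c);print(e)
for z in(.095,.08,.06,.03):print("spindle",z,proj(sd,[.607,-.2965,z]).round(1))
for z in(0,.04):
  P=np.array([proj(sd,[.607+.029*np.cos(t),-.2965+.029*np.sin(t),.106+z]) for t in a_]);print("ideal reel flange box u,v",P.min(0).round(1),P.max(0).round(1))
E
```

```text
time_s: 11.42
ee_pos: [0.6043, -0.2962, 0.1167]
orientation: [[-1.0, 0.001, 0.001], [0.001, 1.0, -0.0], [-0.001, -0.0, -1.0]]
contact_force: [-0.0, -0.3, -3.4]
grip_width: 0.0555
grip_force: 64.4
[ 0.60428992 -0.29616641  0.11670999]
spindle 0.095 [329.7 258.1]
spindle 0.08 [329.1 262.8]
spindle 0.06 [328.3 268.9]
spindle 0.03 [327.2 277.9]
ideal reel flange box u,v [317.1 245.6] [343.2 263.9]
ideal reel flange box u,v [318.5 232.5] [345.2 250.8]
```

View pics/c7.png

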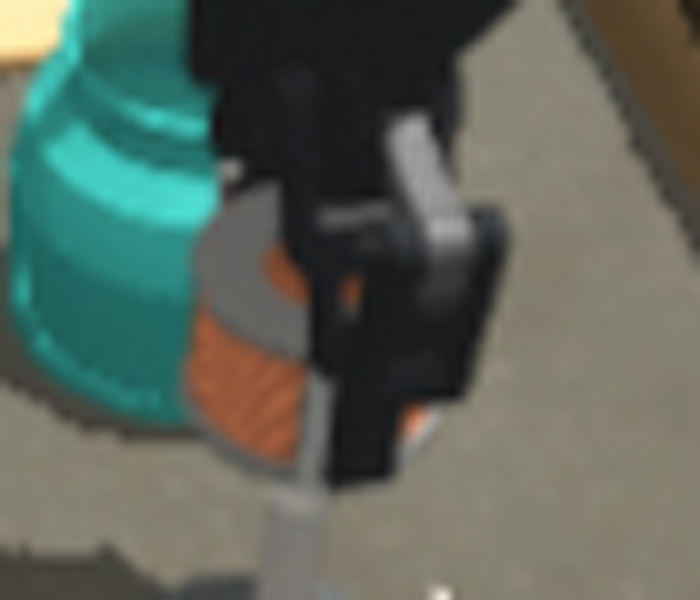

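Side crop: the bottom flange spans crop 187–438, so its centre is column about 330.7 against the ideal 330.4, and the spindle below it is at crop (296,500). Sideways alignment is good to about 1 mm. World y is now the wrist camera's lateral direction, so I'll check y against the visible foot disc.

Run:
```python
from h import *
o,p=wrist();e=np.array(o["ee_pos"]);print(e)
for r in outline_of(p,"payoff_foot")[:1]:
    m=r["mask"];print(r["p"],np.round(r["rect"]))
    for v in np.nonzero(m.any(1))[0][::4]:
        x=np.nonzero(m[v])[0];print(v,x.min(),x.max(),(x.min()+x.max())/2,end=" | ")
print()
for y in(-.2965,-.2915):
    P=np.array([proj(p,[.607+.048*np.cos(t),y+.048*np.sin(t),.014]) for t in a_]);print("disc pred",P.min(0).round(1),P.max(0).round(1))
r=outline_of(p,"wide_reel")[0]["mask"]
for v in range(225,320,15):
    x=np.nonzero(r[v])[0]
    if len(x):print(v,x.min(),x.max(),(x.min()+x.max())/2,end=" | ")
print("TCP line",proj(p,e),proj(p,e+[0,0,.04]))
```

```text
[ 0.60404553 -0.29602509  0.11638826]
0.98 [256. 182. 100.  80.]
144 254 262 258.0 | 148 238 273 255.5 | 152 230 280 255.0 | 156 225 288 256.5 | 160 221 292 256.5 | 164 217 295 256.0 | 168 214 298 256.0 | 172 212 300 256.0 | 176 211 301 256.0 | 180 209 302 255.5 | 184 209 303 256.0 | 188 209 304 256.5 | 192 208 304 256.0 | 196 209 305 257.0 | 200 209 304 256.5 | 204 210 303 256.5 | 208 211 301 256.0 | 212 213 300 256.5 | 216 216 297 256.5 | 220 290 293 291.5 | 
disc pred [206.5 146.6] [305.8 240.4]
disc pred [211.7 146.6] [310.9 240.4]
225 217 294 255.5 | 240 210 302 256.0 | 255 209 304 256.5 | 270 200 313 256.5 | 285 197 315 256.0 | 300 199 314 256.5 | 315 204 308 256.0 | TCP line [256.5016419  248.10833185] [256.41352808 292.77377372]
```

Foot disc centre is at column 256.2, as predicted, and the reel centre is at 256.2, so y agrees within 1 mm. Only the last drop remains.

```bash
python3 -m handwheel '[0,-0.5,-0.5,-4,0,0,0,0,-5,0,0,0,0,0,0,0,0,0,0,0,0,0,0,0,0,0,0,0,0,0,0,0,0,0,0]'
python3 - <<'E'
from h import *
o,p=wrist();e=np.array(o["ee_pos"]);sd=camera("side")
g=sd["pixels"][:,:,:].astype(int)
r=outline_of(sd,"wide_reel")
for k in r[:1]:print(k["p"],np.round(k["rect"],1))
P=np.array([proj(sd,[.607+.029*np.cos(t),-.2965+.029*np.sin(t),.105+z]) for z in(0,.04) for t in a_]);print("ideal",P.min(0).round(1),P.max(0).round(1))
o=observe();print(e,o["contact_force"],max(abs(np.array(o["dq"]))))
E
```

```text
time_s: 12.8
ee_pos: [0.6036, -0.2965, 0.1074]
orientation: [[-1.0, 0.001, 0.0], [0.001, 1.0, -0.0], [-0.0, -0.0, -1.0]]
contact_force: [0.2, -0.5, -2.9]
grip_width: 0.0549
grip_force: 64.4
0.89 [332.1 248.4  25.4  26.4]
ideal [317.1 232.9] [345.1 264.3]
[ 0.6035624  -0.29652445  0.10740938] [-0.01108641  0.21665684 -2.9932283 ] 0.0014188352620600436
```

```bash
python3 -m handwheel '[0,-1.5,0,0,0,0,0,0,0,0,0,0,0,0,0,0,0,0,0,0,0,0,0,0,0,0,0,0,0,0]' && python3 -c "
from cell import *
print(job_done())"
```

```text
time_s: 13.7
ee_pos: [0.602, -0.2965, 0.1073]
orientation: [[-1.0, 0.001, 0.0], [0.001, 1.0, -0.0], [-0.0, -0.0, -1.0]]
contact_force: [-0.9, -0.7, -3.5]
grip_width: 0.0552
grip_force: 64.4
the job is handed in; nothing more can be done
None
```

I handed the job in at 13.7 s with the wide reel held still over the spindle, about a centimetre above its tip; I estimate it is centred to within about 3 mm, but the hand-in returned no verdict.

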